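# Unload the photometer and snap its lid shut

### The job

Press the thumb button in front of the photometer's lid so that the lid pops open, take the sample cell out of the chamber and stand it upright in the free part of the aluminium tray. Then snap the lid shut so that it stays latched, and leave the used cells and everything else standing where they are.

Things in the scene. Friction and masses are not known exactly. Their poses are not given: they have to be found in the camera images.
- photometer: Bench photometer, fixed: off-white case 131 mm deep (x), 220 mm wide (y). Its top is a flat deck sloping 35 degrees, facing its front: 45 mm high at the front edge (x = -66 mm), 136 mm at the back (x = +65 mm). Origin: centre of its underside; z up, +x front to back, +y to its left. The deck has a lid on its left part, a display and keys on its right part.
- deck_mid (a point): Point of the deck's surface on the sample cell's axis, at (12, 35, 100) mm in the photometer. Deck axes: z square out of the deck (35 degrees from vertical, leaning to the front), x up the slope, y as the photometer's. Under the lid is a chamber, open at the deck: x -28 to 28, y -48 to 48 mm, 30 mm deep; in the middle of its floor a square socket of 21.6 mm goes 29 mm deeper.
- button_top (a point): Centre of the top face of the black thumb button, in the deck just in front of the catch (deck axes: x -66.5, y 0, z 7 mm). 22 mm (x) by 34 mm (y); axes as the deck's; it is pressed along the deck's -z, and stands 7 mm out of the deck.
- button (a joint): Travel of the thumb button, m: 0 out, 0.006 fully in (2 N to start, 5 N fully in). Pressing it draws the catch back towards the front; the lid is free at about 0.004. Its spring brings it back.
- lid (a joint): Opening angle of the lid, rad: 0 shut, 1.83 open. Let go, its spring pops it fully open within 1 s and holds it there, leaning about 20 degrees from vertical over the chamber. Pushing it down takes 1 to 2 N at its front edge; in the last 15 mm the edge rides down the catch and pushes it aside (some 6 to 10 N), then the catch snaps over it.
- lid_hinge (a point): Middle of the lid's hinge line, which runs along y on the lid's far, upper edge (deck axes: x 45, y 0, z 4 mm); axes as the deck's. The lid is a grey flat plate, 7 mm thick, 110 mm wide (y -55 to 55), reaching 85 mm from the hinge; shut, it covers x -40 to 42, z 0.5 to 7.5 mm of the deck axes.
- lid_press (a point): Point on the lid's outer face, on its middle line, 63 mm from the hinge (22 mm short of the front edge); moves with the lid: its z is square out of the outer face, its x points from the front edge to the hinge.
- cell: Sample cell to be moved: square, 20 x 20 mm, 58 mm tall, 30 g, clear with a white stopper flush with its sides. Origin: centre of its underside, z along it to the stopper. At first it is in the photometer's socket under the lid, square with the deck (leaning 35 degrees), its top 1 mm below the deck's surface; its upper 29 mm stand free, with 38 mm of room for a finger on both y sides.
- tray: Fixed aluminium tray, 130 mm (x) by 150 mm (y), 22 mm high, walls 4 mm, floor 4 mm thick. Origin: centre of its underside, z up. The used cells stand in its -y half; its +y half is free.
- used_1: Used cell, the same as the sample cell, standing loose in the tray near (30, -45) mm of it. Origin: centre of its underside. Leave it.
- used_2: Used cell, the same, standing loose in the tray near (-30, -50) mm of it. Origin: centre of its underside. Leave it.
- bottle_1: Loose white wide-mouth bottle, 68 mm across, 130 mm tall, beyond the work area in the middle. Origin: centre of its underside. Leave it.
- bottle_2: The same kind of bottle, at the left. Leave it.
- beaker: Loose white plastic beaker, 80 mm across, 100 mm tall, at the right. Origin: centre of its underside. Leave it.
- vial: Loose amber vial, 28 mm across, 60 mm tall, between the photometer and the tray. Origin: centre of its underside. Leave it.
- jar: Loose glass jar, 56 mm across, 70 mm tall, on the robot's side of the work area. Origin: centre of its underside. Leave it.
- catch_tip (a point): Tip of the grey catch that hooks 3.5 mm over the middle of the shut lid's front edge, 8 mm above the deck. The catch is 28 mm wide (y); in deck axes it stands at x -49 to -36.5 mm, up to z 20 mm, and slides towards -x by 5 mm when the button is pressed.
Mind the look-alikes: they are no part of the job. What is meant by the tray is not brown or purple, and is the larger of those in its own colour.

How it is judged:
On the way, in this order (a step that is already met when the one before it is completed fails the run):
1. the lid, let go by its button, stands open with the sample cell still in the chamber (value of joint lid above 1.6 rad and distance between cell and deck_mid below 0.068 m and z of cell in the frame of deck_mid below -0.05 m), for 0.2 s.
2. the sample cell stands upright in the tray, with the lid still open (value of joint lid above 0.5 rad and angle between cell's own z axis and vertical below 0.15 rad and x of cell in the frame of tray between -0.053 and 0.053 m and y of cell in the frame of tray between -0.063 and 0.063 m and z of cell in the frame of tray below 0.009 m and contact force between the fingers and cell below 0.05 N), for 0.2 s.
At the end, for the whole second after the job is handed in: The lid is shut (within 0.05 rad) and latched, the thumb button out again (within 1.5 mm); the sample cell stands upright (within 0.15 rad) on the tray's floor inside its walls, at rest (value of joint lid below 0.05 rad and value of joint button below 0.0015 m and angle between cell's own z axis and vertical below 0.15 rad and x of cell in the frame of tray between -0.053 and 0.053 m and y of cell in the frame of tray between -0.063 and 0.063 m and z of cell in the frame of tray below 0.009 m and linear speed of cell below 0.02 m/s); the robot touches nothing.
It fails at once if a used cell is knocked over or shoved (tilted by 0.4 rad or moved 25 mm) (angle between any of used_1, used_2's own z axis and vertical above 0.4 rad or distance of any of used_1, used_2 from where it was at the start of the episode above 0.025 m).
It fails at once if a bottle, the beaker, the vial or the jar is moved by 30 mm (distance of any of bottle_1, bottle_2, beaker, vial, jar from where it was at the start of the episode above 0.03 m).
It also fails if it takes over 67 s, if anything falls off the work surface, if the arm or the gripper's body presses on something with over 40 N, if the wrist force passes 120 N, or if a joint passes its speed limit or range.

### The arm

A 6-joint arm with a two-finger parallel gripper is mounted at the origin on the work surface. World frame = base frame: x ahead of the robot, y to its left, z up, the work surface at z = 0. Lengths are in m, angles in rad, forces in N, time in s.
With the tool pointing down it reaches from about 0.3 to 0.95 m from the base axis. Payload 3.1 kg.
Tool frame: the origin (TCP) lies at the very end of the fingers, on their centre line; the grasp point (between the pads) lies 19 mm behind it; z points along the fingers, y is the line along which they close (so a half turn about z gives the same grasp; the last joint's range is limited). The gripper opens to 85 mm and grips with 20 to 120 N. Pads are 22 mm wide; open, the fingers measure 114 mm over their backs; the gripper's body (76 mm by 85 mm) begins 54 mm behind the grasp point. The pads swing forward as they close: fully open they stand 13 mm farther back than shut.
Start: joints at [-1.198, 0.308, 1.634, -0, 1.2, -0.07], TCP at [0.268, -0.565, 0.231] pointing down, gripper open.
Joint ranges: [-3.06, 3.06], [-0.79, 1.96], [0.05, 2.63], [-1.19, 4.34], [0.05, 2.64], [-2.94, 2.94]. Speed limits (rad/s): [2.79, 2.79, 3.14, 3.14, 3.14, 3.14].

### API

Orientations are given as a rotation vector (axis times angle).
In Python, from station import readout, get_image, robot, spotter gives the robot as it stands. The module is installed in compiled form; this text tells all that it offers.
- The arm moves only by the tool arm_command, never from a script. Its argument "motion" is text: rows parted by semicolons, each of 7 numbers parted by spaces: the shift along the tool's x, y, z in units of 50 cm (1.0 is 50 cm), then the turn, a rotation vector about the tool's x, y, z in units of 2 pi rad (1.0 is 2 pi rad), then the gripper command: -1 is shut, 1 is fully open, values between are in proportion. In form: x y z rx ry rz jaw; .... A call has 1 to 5 rows; each row is the pose to reach, as a shift and turn from the pose commanded when the call began, along the tool's axes at that moment, turning the shorter way round; what a row does not reach only later rows make up. A row lasts 1/8 s, in which the tool goes at most 62.5 mm and 10.7 degrees, less where a joint would pass 70% of its speed; a pose out of reach is approached as far as the arm can. A call with a number of a shift or a turn outside -1 to 1 is refused whole. A call with a gripper value outside its range is refused whole. The fingers move at their own pace and stop on an object; "grip_force" is the grip in N (left out, the last holds). Time passes only in rows, so rows that repeat a pose let the fingers close. It gives the time, the measured TCP pose, the force, the opening and the grip force at its end, in the units of the state.
- readout.get_obs(): the state, without advancing time (a new reading comes with each control period).
- get_image(name): name is "scene" or "top"; returns a dict with "frame" (384x512x3 uint8, blue, green, red), "camera_matrix" (3x3 intrinsics, pixels), "R" (3x3) and "t" (3): a world point X has camera coordinates R X + t. Camera axes: x right, y down, z forward; pixel columns grow to the right and rows downward; lengths in m; the calibration is good to about 2 mm. A picture is of the moment at which its call begins. There is no depth.
- robot.job_done(): hands the job in; it is judged then, once.
Trained networks look in the newest picture that a camera, given by its name, has taken for a name from the list of things; names that differ only in an ending like _2 or _b are one class to them, and where a whole thing is asked for, a point or a joint stands for the part that bears it (a point fixed in the world has none). Each returns a list of dicts, best first, with "p" (0 to 1); they miss things now and then, are a little off and sometimes report something else, mostly with a low value. They report only what shows in the picture. A call takes as long as a camera call. They do not tell look-alikes from the thing itself.
- spotter.boxes_of(thing, camera): "bbox" ([left, top, width, height] as shares, 0 to 1, of the picture: columns of its width, rows of its height, round what is visible of it).
- spotter.place_of(thing, camera): "at" ([row, column] as shares, 0 to 1, of the picture: columns of its width, rows of its height: a listed point, or the origin of a listed thing).
The state is a dict: "time": time; "joints": joint angles; "dq": joint speeds; "joint_torque": joint torques, N m; "position": TCP position; "tcp_rot": TCP orientation; "force": force on the tool from outside, world axes, zero at the start; "moment": the same for the moment, N m; "finger_gap": finger opening in m; "grip_force": force on a finger pad.
Only numpy, scipy, OpenCV 4.12 (cv2) and the standard library are available. Lean on these libraries where they do the work, as an engineer would, in place of code of your own. Each camera call takes 0.05 s, during which the arm holds its last target. There are 200 camera calls.

## Working session

There is one attempt and no reset: what is moved stays moved. The work goes in short steps, Python scripts to look and compute and a tool call to move; the robot and the scene stay as the last step left them, time stands still between calls to the robot, and variables do not carry over. Pictures are saved under pics/ and viewed, at most 10 in all, crops included, and the job is handed in when it is done.

Besides the shell and the picture viewer there is one more tool, called after "Emit:" by a JSON object that holds its "method" and its "body". arm_command: Moves the arm, as the interface text tells. Its arguments: {"type":"object","properties":{"motion":{"type":"string"},"grip_force":{"type":"number"}},"required":["motion"]}

```bash
mkdir -p pics
cat > h.py <<'E'
import numpy as np, cv2
from scipy.spatial.transform import Rotation as R
from station import readout, get_image, robot, spotter
E
python3 - <<'E'
from h import *
a=get_image("scene");b=get_image("top")
np.savez("cal.npz",**{n+k:d[k] for n,d in(("s",a),("t",b)) for k in("camera_matrix","R","t")})
cv2.imwrite("pics/s0.png",cv2.resize(a["frame"],(800,600)));cv2.imwrite("pics/t0.png",cv2.resize(b["frame"],(800,600)))
for n in("scene","top"):
  for th in("photometer","deck_mid","button_top","lid_hinge","lid_press","catch_tip","tray","used_1","vial","jar","beaker","bottle_1"):
    print(n,th,[(round(o["p"],2),np.round(np.array(o["at"])*[384,512],1).tolist()) for o in spotter.place_of(th,n)])
  print([ (round(o["p"],2),np.round(np.array(o["bbox"])*[512,384,512,384]).tolist()) for o in spotter.boxes_of("tray",n)])
for d in(a,b):print(np.round(-d["R"].T@d["t"],3),d["camera_matrix"][0,0])
print(readout.get_obs())
E
```

```text
scene photometer [(0.86, [198.4, 201.0])]
scene deck_mid [(0.97, [181.8, 208.3])]
scene button_top []
scene lid_hinge [(0.61, [176.5, 200.3]), (0.55, [225.8, 250.8])]
scene lid_press [(0.74, [175.0, 211.9]), (0.54, [197.6, 200.2])]
scene catch_tip [(0.61, [178.4, 211.9])]
scene tray [(0.96, [290.2, 280.5]), (0.95, [223.4, 394.0]), (0.88, [242.1, 309.5]), (0.76, [199.9, 331.4]), (0.54, [232.2, 295.1])]
scene used_1 [(0.66, [242.3, 293.0]), (0.41, [235.0, 294.7])]
scene vial [(0.61, [225.1, 252.6])]
scene jar [(0.63, [197.8, 281.5]), (0.5, [224.9, 252.0])]
scene beaker [(0.62, [154.4, 154.5])]
scene bottle_1 [(0.79, [261.2, 195.6]), (0.73, [284.5, 400.3])]
[(0.88, [307.0, 187.0, 41.0, 26.0]), (0.6, [369.0, 198.0, 49.0, 43.0]), (0.58, [253.0, 268.0, 57.0, 46.0]), (0.56, [278.0, 221.0, 63.0, 46.0])]
top photometer [(0.89, [176.1, 326.3])]
top deck_mid [(0.79, [166.3, 312.8]), (0.74, [193.1, 215.9]), (0.55, [188.9, 317.1])]
top button_top [(0.64, [173.9, 328.2]), (0.42, [190.6, 315.9])]
top lid_hinge [(0.8, [154.2, 314.6])]
top lid_press [(0.81, [175.3, 314.6]), (0.54, [179.8, 317.3])]
to
[... 656 characters left out ...]
115
{'time': 1.4, 'joints': array([-1.19768378e+00,  3.08064989e-01,  1.63377416e+00,  4.07123027e-06,
        1.19970954e+00, -6.97189489e-02]), 'dq': array([-1.28672072e-03,  1.28216151e-03,  6.32593667e-04,  6.44706124e-04,
       -9.19086691e-05, -2.54723023e-03]), 'joint_torque': array([ 9.90085573e-04, -4.15277588e+01, -2.77074015e+01,  1.03317509e-04,
        8.54976879e-04, -3.70852251e-05]), 'position': array([ 0.2677851 , -0.56474828,  0.23130618]), 'tcp_rot': array([3.06485723e+00, 6.89916714e-01, 1.63271344e-05]), 'force': array([ 0.45709603,  0.29117001, -0.11580298]), 'moment': array([ 0.03569219, -0.01740221,  0.0395575 ]), 'grip_force': 0.0, 'finger_gap': 0.08560331848503254}
```

View pics/t0.png

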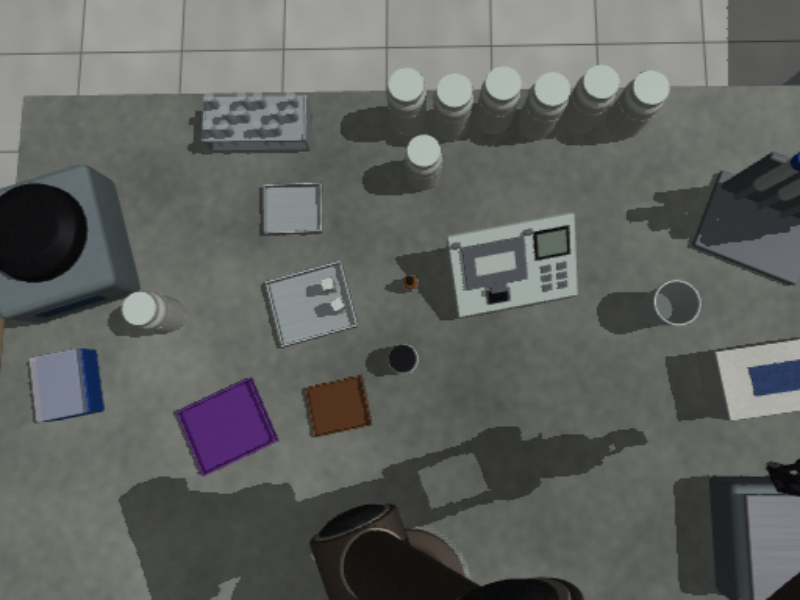

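View pics/s0.png

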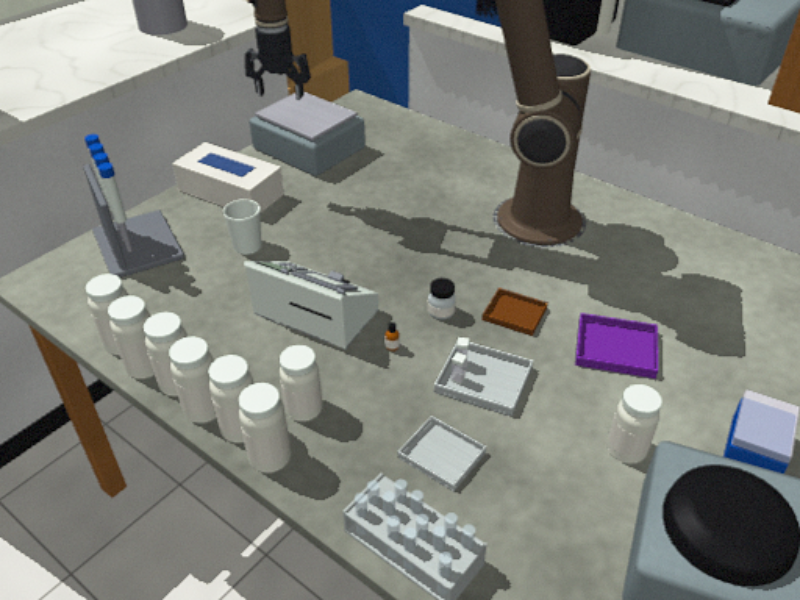

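The top view shows the photometer with its corners near (448,237), (574,214), (578,295) and (459,318), in 800-px scale. The aluminium tray with the used cells is at about (310,304), the vial at (410,282) and the jar at (403,358). The scene view agrees. I'll zoom in next to pick corners.

Run:
```python
from h import *
a=get_image("scene")["frame"];b=get_image("top")["frame"]
cv2.imwrite("tf.png",b);cv2.imwrite("sf.png",a)
f=lambda i,x,y,w,h,s:cv2.resize(i[y:y+h,x:x+w],None,fx=s,fy=s,interpolation=cv2.INTER_CUBIC)
p=f(b,280,130,95,80,6); q=f(b,162,162,70,64,6)[:360,:]
r=f(a,150,160,110,70,6);
cv2.imwrite("pics/c1.png",p)
c=np.zeros((600,800,3),np.uint8); q=f(b,165,164,66,60,5);r=f(a,152,160,94,60,5)
c[:300,:330]=q; c[300:600,:470]=r; r2=f(a,275,212,70,56,5); c[:280,340:690]=r2
cv2.imwrite("pics/c2.png",c)
```

```text
(no output)
```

View pics/c1.png

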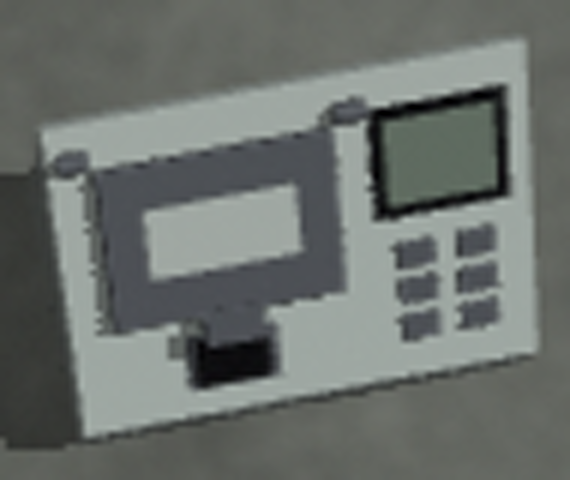

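View pics/c2.png

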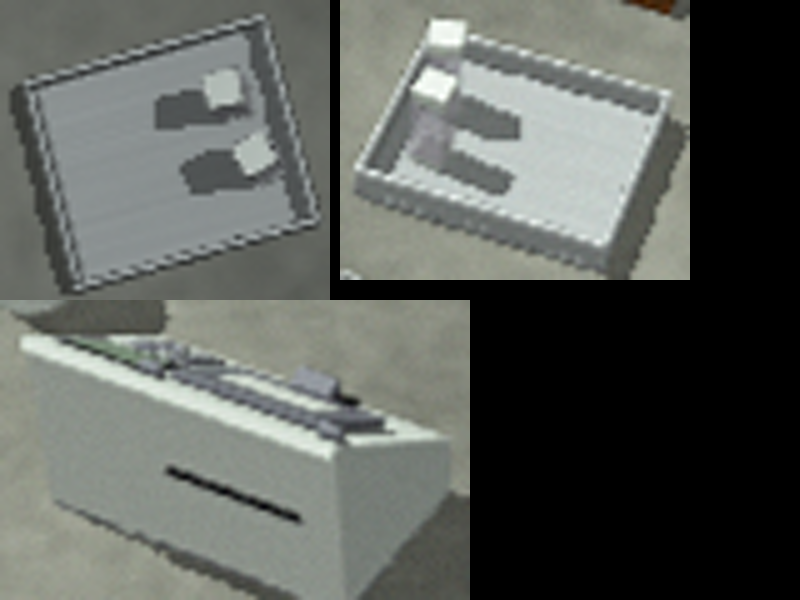

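The crops show the photometer's top corners in c1 at (40,128), (526,40), (540,352) and (84,438). The tray rim corners are in c2 at (22,88), (265,15), (320,220) and (75,290). Next I fit both poses.

```bash
cat >> h.py <<'E'
C=np.load("cal.npz")
def proj(c,X):
    q=(C[c+"R"]@np.atleast_2d(X).T).T+C[c+"t"]; u=(C[c+"camera_matrix"]@q.T).T; return u[:,:2]/u[:,2:]
def pose(x,y,a): 
    T=np.eye(4);T[:3,:3]=R.from_euler("z",a).as_matrix();T[:2,3]=x,y;return T
def ap(T,p): return np.atleast_2d(p)@T[:3,:3].T+T[:3,3]
E
cat > fit.py <<'E'
from h import *
from scipy.optimize import least_squares
un=lambda P,o,s:(np.array(P)+.5)/s-.5+np.array(o)
def fit(lst,x0):
    f=lambda v:np.concatenate([(proj(c,ap(pose(*v),np.array(M)/1e3))-p).ravel() for c,M,p in lst])
    s=least_squares(f,x0,loss="soft_l1");print(np.round(s.x,4),np.round(f(s.x),1));return s.x
P=fit([("t",[(65,110,136),(65,-110,136),(-66,-110,45),(-66,110,45)],un([(40,128),(526,40),(540,352),(84,438)],(280,130),6)),
 ("s",[(65,110,136),(65,-110,136),(-66,110,45),(65,-110,0)],un([(335,155),(22,43),(450,137),(52,200)],(152,160),5))],[.6,-.05,.1])
Tr=fit([("t",[(65,75,22),(65,-75,22),(-65,-75,22),(-65,75,22)],un([(22,88),(265,15),(320,220),(75,290)],(165,164),5)),
 ("s",[(-65,75,22),(65,75,22),(65,-75,22)],un([(331,92),(268,245),(15,178)],(275,212),5))],[.6,.25,.2])
np.savez("poses.npz",P=P,T=Tr)
TP=pose(*P);D=TP.copy();D[:3,:3]=TP[:3,:3]@R.from_euler("y",-35,degrees=True).as_matrix();D[:3,3]=ap(TP,[.012,.035,.1])
np.save("D.npy",D)
for c,n in(("t","top"),("s","scene")):
  print(n,*[(k,np.round(proj(c,ap(D,np.array(v)/1e3))[0][::-1],1)) for k,v in dict(btn=(-66.5,0,7),hinge=(45,0,4),press=(-18,0,7.5),catch=(-36.5,0,8)).items()])
print("deck_mid",D[:3,3],"button",ap(D,[-.0665,0,.007]))
print("used",ap(pose(*Tr),[[.03,-.045,0],[-.03,-.05,0]]),"place",ap(pose(*Tr),[0,.035,0]))
for n,p,z in(("vial",(181.5,263.9),0),("jar",(231.6,258.2),0),("beaker",(196.7,421.1),0),("bottle",(110.5,270.4),0)):
  d=C["tR"].T@np.linalg.solve(C["tcamera_matrix"],[p[1],p[0],1]);o=-C["tR"].T@C["tt"];print(n,np.round(o-d*o[2]/d[2],3))
E
cat >> h.py <<'E'
def deckpose(D,p,tilt=0):  # tool frame with z into deck, tilted back toward vertical by tilt deg
    return ap(D,np.array(p)/1e3)[0], D[:3,:3]@R.from_euler("y",tilt,degrees=True).as_matrix()@np.diag([1,-1,-1])
def cmd(*tg):
    s=readout.get_obs();p,q=s["position"],R.from_rotvec(s["tcp_rot"])
    print("now",np.round(p,4),"t",s["time"],"gap",round(s["finger_gap"],4),"F",np.round(s["force"],1))
    for x,M in tg:
        v=q.inv().apply(x-p)/.5; r=(q.inv()*R.from_matrix(M)).as_rotvec()
        print(" ".join("%.4f"%k for k in [*v,*r/2/np.pi]),"| mm %.0f deg %.0f"%(500*np.linalg.norm(v),np.degrees(np.linalg.norm(r))),"to",np.round(x,3))
E
python3 fit.py
python3 - <<'E'
from h import *
D=np.load("D.npy")
cmd(deckpose(D,(-71,0,80)),deckpose(D,(-71,0,20)))
E
```

```text
[ 0.5704 -0.187   0.1834] [-0.2  0.5 -0.3 -0.  -0.6 -0.  -0.1 -0.3 -0.5 -1.5 -0.1 -1.5 -0.2  0.1
 -0.3  0.5]
[0.5132 0.1885 0.2839] [-0.3 -1.  -0.7 -0.5 -0.   0.2  0.   0.5 -0.1 -0.5  0.1  0.1 -0.3 -1.9]
top ('btn', array([189.9, 318.8])) ('hinge', array([153.4, 314.7])) ('press', array([174.7, 317.2])) ('catch', array([180.7, 317.9]))
scene ('btn', array([177.9, 217.5])) ('hinge', array([179.5, 199.8])) ('press', array([178. , 210.2])) ('catch', array([177.8, 213.1]))
deck_mid [ 0.57586412 -0.1504012   0.1       ] button [[ 0.51835612 -0.16106663  0.06759123]]
used [[0.55456751 0.15374434 0.        ]
 [0.49836973 0.13213857 0.        ]] place [[0.50336049 0.22213908 0.        ]]
vial [ 0.553 -0.005  0.   ]
jar [0.403 0.012 0.   ]
beaker [ 0.506 -0.47   0.   ]
bottle [ 0.774 -0.026  0.   ]
now [ 0.2678 -0.5647  0.2313] t 1.5 gap 0.0855 F [ 0.1  0.3 -0.2]
0.7107 -0.5381 0.2129 -0.0126 0.0967 0.0400 | mm 458 deg 38 to [ 0.474 -0.169  0.125]
0.7772 -0.5205 0.3112 -0.0126 0.0967 0.0400 | mm 493 deg 38 to [ 0.507 -0.163  0.076]
```

Emit:
{"method": "arm_command", "body": {"motion": "0.71 -0.538 0.213 -0.0126 0.0967 0.04 -1; 0.71 -0.538 0.213 -0.0126 0.0967 0.04 -1; 0.71 -0.538 0.213 -0.0126 0.0967 0.04 -1; 0.71 -0.538 0.213 -0.0126 0.0967 0.04 -1; 0.71 -0.538 0.213 -0.0126 0.0967 0.04 -1", "grip_force": 20}}

```text
time: 2.12
position: [0.407, -0.2936, 0.1573]
tcp_rot: [-2.932, -0.263, -0.924]
force: [1.3, -0.3, 0.7]
finger_gap: 0.0003
grip_force: 0.0
```

Run:
```python
from h import *
D=np.load("D.npy")
cmd(deckpose(D,(-71,0,80)),deckpose(D,(-71,0,20)))
```

```text
now [ 0.407  -0.2936  0.1573] t 2.125 gap 0.0003 F [ 1.3 -0.3  0.7]
0.1060 -0.2206 0.1541 0.0001 -0.0000 -0.0007 | mm 145 deg 0 to [ 0.474 -0.169  0.125]
0.1060 -0.2206 0.2741 0.0001 -0.0000 -0.0007 | mm 184 deg 0 to [ 0.507 -0.163  0.076]
```

Emit:
{"method": "arm_command", "body": {"motion": "0.106 -0.22 0.154 0 0 0 -1; 0.106 -0.22 0.154 0 0 0 -1; 0.106 -0.22 0.154 0 0 0 -1; 0.106 -0.22 0.154 0 0 0 -1; 0.106 -0.22 0.154 0 0 0 -1"}}

```text
time: 2.75
position: [0.4744, -0.172, 0.1265]
tcp_rot: [-2.933, -0.27, -0.926]
force: [0.3, 0.2, 0.0]
finger_gap: -0.0003
grip_force: 0.0
```

Run:
```python
from h import *
D=np.load("D.npy")
cmd(deckpose(D,(-71,0,20)),deckpose(D,(-71,0,8)),deckpose(D,(-71,0,1)),deckpose(D,(-71,0,60)))
i=get_image("top")["frame"];cv2.imwrite("pics/t1.png",cv2.resize(i[120:220,250:400],None,fx=5,fy=5,interpolation=3))
```

```text
now [ 0.4744 -0.172   0.1265] t 2.75 gap -0.0003 F [0.3 0.2 0. ]
-0.0027 -0.0057 0.1224 0.0002 -0.0001 0.0001 | mm 61 deg 0 to [ 0.507 -0.163  0.076]
-0.0027 -0.0057 0.1464 0.0002 -0.0001 0.0001 | mm 73 deg 0 to [ 0.514 -0.162  0.066]
-0.0027 -0.0057 0.1604 0.0002 -0.0001 0.0001 | mm 80 deg 0 to [ 0.518 -0.161  0.06 ]
-0.0026 -0.0056 0.0424 0.0002 -0.0001 0.0001 | mm 21 deg 0 to [ 0.485 -0.167  0.108]
```

Emit:
{"method": "arm_command", "body": {"motion": "-0.003 -0.006 0.12 0 0 0 -1; -0.003 -0.006 0.146 0 0 0 -1; -0.003 -0.006 0.156 0 0 0 -1; -0.003 -0.006 0.16 0 0 0 -1; -0.003 -0.006 0.16 0 0 0 -1"}}

```text
time: 3.42
position: [0.5168, -0.1607, 0.06]
tcp_rot: [-2.934, -0.268, -0.925]
force: [-4.3, -0.6, 1.7]
finger_gap: -0.0004
grip_force: 2.2
```

Run:
```python
from h import *
D=np.load("D.npy")
cmd(deckpose(D,(-71,0,80)),deckpose(D,(-71,0,0)))
i=get_image("scene")["frame"];cv2.imwrite("pics/s1.png",cv2.resize(i[110:230,130:290],None,fx=5,fy=5,interpolation=3))
print(spotter.place_of("lid_press","top"),spotter.place_of("lid_press","scene"))
```

```text
now [ 0.5168 -0.1607  0.06  ] t 3.425 gap -0.0004 F [-4.3 -0.6  1.7]
0.0022 0.0014 -0.1567 0.0002 -0.0000 -0.0001 | mm 78 deg 0 to [ 0.474 -0.169  0.125]
0.0022 0.0012 0.0033 0.0002 -0.0000 -0.0001 | mm 2 deg 0 to [ 0.519 -0.161  0.059]
[{'at': [0.4555, 0.6148], 'p': 0.67}] [{'at': [0.4161, 0.4117], 'p': 0.81}]
```

View pics/s1.png

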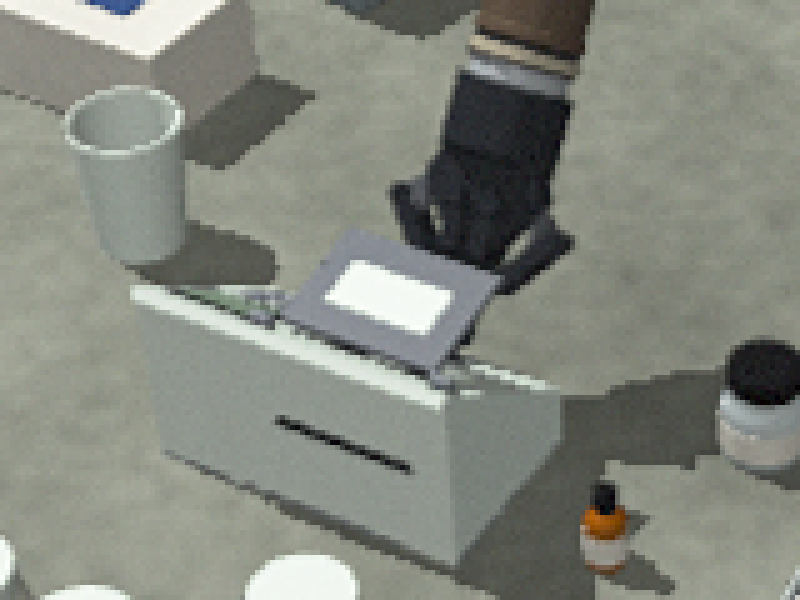

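The lid is released and rising: the plate with the white label is at about (390,295) in the crop. I'll retract.

Emit:
{"method": "arm_command", "body": {"motion": "0 0 -0.05 0 0 0 -0.2; -0.02 0 -0.16 0 0 0 -0.2; -0.06 0 -0.26 0 0 0 -0.1; -0.06 0 -0.26 0 0 0 0; -0.06 0 -0.26 0 0 0 0"}}

```text
time: 4.2
position: [0.4205, -0.1792, 0.1502]
tcp_rot: [-2.934, -0.268, -0.929]
force: [0.0, 0.5, -0.2]
finger_gap: 0.0426
grip_force: 0.0
```

Run:
```python
from h import *
D=np.load("D.npy")
cmd(deckpose(D,(0,0,60)),deckpose(D,(0,0,20)))
j=get_image("scene")["frame"];i=get_image("top")["frame"]
f=lambda a:cv2.resize(a,None,fx=5,fy=5,interpolation=3)
cv2.imwrite("pics/st2.png",np.hstack([f(i[120:220,280:360]),f(j[110:210,150:230])]))
for t in("cell","deck_mid","lid_press"):print(t,[[round(o["p"],2),np.array(o["at"])*[384,512]] for o in spotter.place_of(t,"top")])
print(proj("t",ap(D,[[0,0,-.059],[0,0,0],[0,0,-.001]]))[:,::-1])
```

```text
now [ 0.4205 -0.1792  0.1502] t 4.2 gap 0.0426 F [ 0.   0.5 -0.2]
0.2010 -0.0004 0.1439 0.0005 -0.0004 -0.0000 | mm 124 deg 0 to [ 0.542 -0.157  0.149]
0.2008 -0.0007 0.2239 0.0005 -0.0004 -0.0000 | mm 150 deg 0 to [ 0.565 -0.152  0.116]
cell [[0.43, array([158.4   , 312.1152])]]
deck_mid [[0.93, array([169.8816, 316.7232])], [0.19, array([181.7088, 318.3104])]]
lid_press [[0.64, array([156.7872, 318.0032])]]
[[159.45667954 311.64010597]
 [167.77319569 315.98163745]
 [167.62545529 315.90451146]]
```

View pics/st2.png

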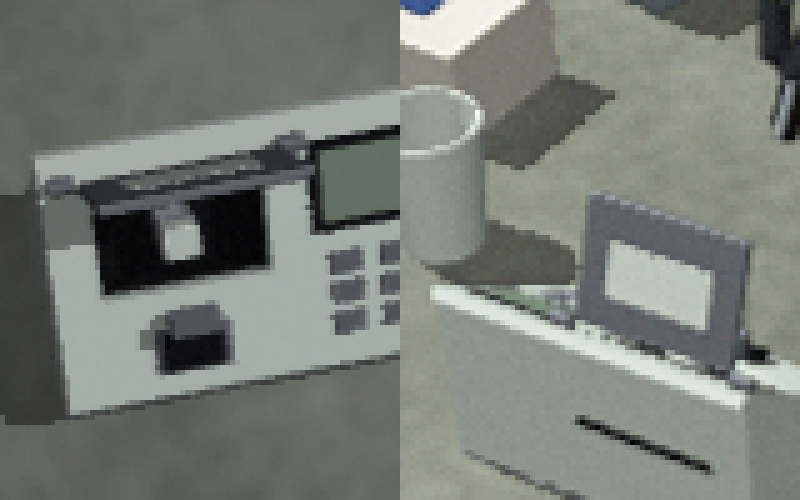

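The lid is fully open and the white stopper sits at top pixel (316.5,168); I predicted (315.9,167.6). I'll go in with the jaw at 42 mm.

Emit:
{"method": "arm_command", "body": {"motion": "0.1 -0.002 0.072 0 0 0 0; 0.2 -0.001 0.144 0 0 0 0; 0.2 -0.001 0.144 0 0 0 0; 0.2 -0.001 0.144 0 0 0 0"}}

```text
time: 4.95
position: [0.5405, -0.1536, 0.1456]
tcp_rot: [-2.931, -0.272, -0.92]
force: [-0.1, -0.1, 0.4]
finger_gap: 0.0428
grip_force: 0.0
```

Run:
```python
from h import *
D=np.load("D.npy")
cmd(deckpose(D,(0,0,10)),deckpose(D,(0,0,-26)))
```

```text
now [ 0.5405 -0.1536  0.1456] t 4.95 gap 0.0428 F [-0.1 -0.1  0.4]
0.0058 0.0070 0.0953 -0.0005 0.0003 0.0001 | mm 48 deg 0 to [ 0.57  -0.151  0.108]
0.0060 0.0072 0.1673 -0.0005 0.0003 0.0001 | mm 84 deg 0 to [ 0.591 -0.148  0.079]
```

Emit:
{"method": "arm_command", "body": {"motion": "0.004 0.005 0.08 0 0 0 0; 0.004 0.005 0.08 0 0 0 0; 0.004 0.005 0.08 0 0 0 0"}}

```text
time: 5.32
position: [0.5644, -0.153, 0.1154]
tcp_rot: [-2.932, -0.268, -0.923]
force: [-0.3, 0.1, 0.2]
finger_gap: 0.0425
grip_force: 0.0
```

Run:
```python
from h import *
D=np.load("D.npy")
cmd(deckpose(D,(0,0,10)),deckpose(D,(0,0,-26)))
```

```text
now [ 0.5644 -0.153   0.1154] t 5.325 gap 0.0425 F [-0.3  0.1  0.2]
0.0017 -0.0009 0.0187 -0.0001 0.0001 -0.0002 | mm 9 deg 0 to [ 0.57  -0.151  0.108]
0.0018 -0.0009 0.0907 -0.0001 0.0001 -0.0002 | mm 45 deg 0 to [ 0.591 -0.148  0.079]
```

Emit:
{"method": "arm_command", "body": {"motion": "0.002 0 0.045 0 0 0 0; 0.002 0 0.09 0 0 0 0; 0.002 0 0.09 0 0 0 0; 0.002 0 0.09 0 0 0 -1; 0.002 0 0.09 0 0 0 -1", "grip_force": 30}}

```text
time: 5.95
position: [0.5918, -0.1485, 0.0806]
tcp_rot: [-2.932, -0.27, -0.927]
force: [-0.9, 0.4, 1.3]
finger_gap: 0.0193
grip_force: 33.6
```

Emit:
{"method": "arm_command", "body": {"motion": "0 0 0 0 0 0 -1; 0 0 0 0 0 0 -1"}}

```text
time: 6.2
position: [0.5919, -0.1485, 0.0805]
tcp_rot: [-2.932, -0.27, -0.927]
force: [-5.6, -0.0, 7.9]
finger_gap: 0.019
grip_force: 34.5
```

Run:
```python
from h import *
D=np.load("D.npy")
s=readout.get_obs();print("deck tcp",(s["position"]-D[:3,3])@D[:3,:3],s["grip_force"])
cmd(deckpose(D,(0,0,60)))
```

```text
deck tcp [ 0.00203651 -0.00102545 -0.02522441] 34.51268434524536
now [ 0.5919 -0.1485  0.0805] t 6.2 gap 0.019 F [-5.6 -0.   7.9]
-0.0038 -0.0019 -0.1705 0.0001 -0.0002 0.0001 | mm 85 deg 0 to [ 0.542 -0.157  0.149]
```

Emit:
{"method": "arm_command", "body": {"motion": "0 0 -0.04 0 0 0 -1; 0 0 -0.1 0 0 0 -1; 0 0 -0.18 0 0 0 -1; 0 0 -0.2 0 0 0 -1; 0 0 -0.2 0 0 0 -1"}}

```text
time: 6.82
position: [0.5356, -0.159, 0.1619]
tcp_rot: [-2.933, -0.269, -0.927]
force: [1.1, -0.6, 0.4]
finger_gap: 0.0192
grip_force: 33.2
```

Run:
```python
from h import *
P=np.load("poses.npz");T=pose(*P["T"])
def tp(x,y,z): return ap(T,[x,y,z])[0], T[:3,:3]@np.diag([1,-1,-1])
s=readout.get_obs()
down=lambda yaw:R.from_euler("z",yaw).as_matrix()@np.diag([1,-1,-1])
p=s["position"]
print("wrench",s["force"])
cmd((p+[-.03,.02,.06],down(P["T"][2])),tp(0,.035,.16),tp(0,.035,.04))
i=get_image("scene")["frame"];cv2.imwrite("pics/s3.png",cv2.resize(i[90:210,150:310],None,fx=5,fy=5,interpolation=3))
```

```text
wrench [ 1.09762747 -0.57185048  0.39268348]
now [ 0.5356 -0.159   0.1619] t 6.825 gap 0.0192 F [ 1.1 -0.6  0.4]
0.0267 -0.0501 -0.1280 0.0051 -0.0974 -0.0155 | mm 70 deg 36 to [ 0.506 -0.139  0.222]
0.0597 -0.7613 0.0456 0.0051 -0.0974 -0.0155 | mm 382 deg 36 to [0.503 0.222 0.16 ]
-0.0782 -0.7615 0.2420 0.0051 -0.0974 -0.0155 | mm 401 deg 36 to [0.503 0.222 0.04 ]
```

View pics/s3.png

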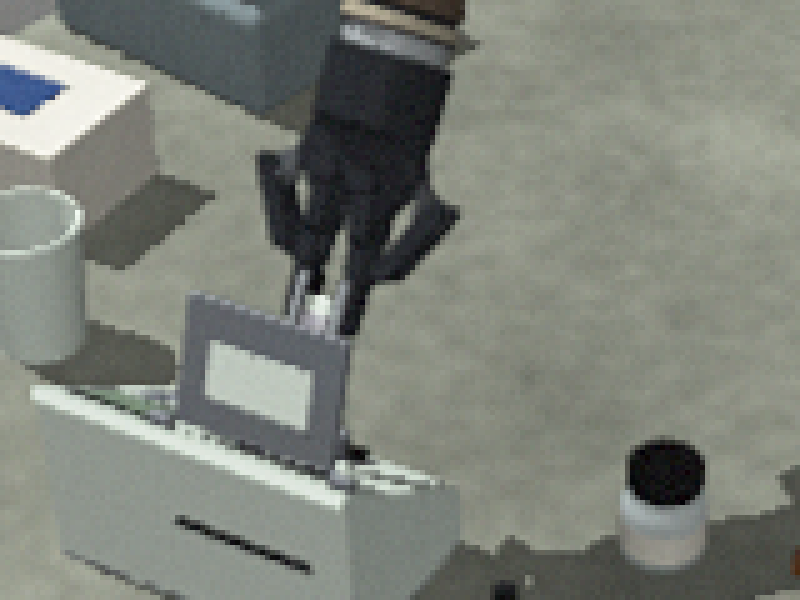

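The cell is between the fingers at about (320,305) in the crop, well clear of the deck. I'll move it to the tray.

Emit:
{"method": "arm_command", "body": {"motion": "0.027 -0.05 -0.128 0.0051 -0.0974 -0.0155 -1; 0.027 -0.05 -0.128 0.0051 -0.0974 -0.0155 -1; 0.06 -0.761 0.045 0.0051 -0.0974 -0.0155 -1; 0.06 -0.761 0.045 0.0051 -0.0974 -0.0155 -1; 0.06 -0.761 0.045 0.0051 -0.0974 -0.0155 -1"}}

```text
time: 7.5
position: [0.5081, 0.045, 0.188]
tcp_rot: [-3.108, -0.449, 0.003]
force: [-0.1, 0.2, -0.4]
finger_gap: 0.0198
grip_force: 33.2
```

```bash
cat >> h.py <<'E'
P_=np.load("poses.npz");T=pose(*P_["T"])
def tp(x,y,z): return ap(T,[x,y,z])[0], T[:3,:3]@np.diag([1,-1,-1])
E
python3 - <<'E'
from h import *
cmd(tp(0,.035,.12),tp(0,.035,.06),tp(0,.035,.04))
E
```

```text
now [0.5081 0.045  0.188 ] t 7.5 gap 0.0198 F [-0.1  0.2 -0.4]
0.0913 -0.3424 0.1365 -0.0003 0.0003 0.0005 | mm 190 deg 0 to [0.503 0.222 0.12 ]
0.0915 -0.3421 0.2565 -0.0003 0.0003 0.0005 | mm 219 deg 0 to [0.503 0.222 0.06 ]
0.0915 -0.3421 0.2965 -0.0003 0.0003 0.0005 | mm 231 deg 0 to [0.503 0.222 0.04 ]
```

Emit:
{"method": "arm_command", "body": {"motion": "0.091 -0.342 0.12 0 0 0 -1; 0.091 -0.342 0.12 0 0 0 -1; 0.091 -0.342 0.12 0 0 0 -1; 0.091 -0.342 0.12 0 0 0 -1; 0.091 -0.342 0.12 0 0 0 -1"}}

```text
time: 8.12
position: [0.5003, 0.2187, 0.1277]
tcp_rot: [-3.109, -0.448, 0.007]
force: [0.2, -0.5, -0.2]
finger_gap: 0.0193
grip_force: 33.2
```

Run:
```python
from h import *
cmd(tp(0,.035,.05),tp(0,.035,.038))
i=get_image("scene")["frame"];j=get_image("top")["frame"]
f=lambda a:cv2.resize(a,None,fx=4,fy=4,interpolation=3)
cv2.imwrite("pics/s4.png",np.hstack([f(i[160:280,265:365]),f(j[140:260,155:255])]))
```

```text
now [0.5003 0.2187 0.1277] t 8.125 gap 0.0193 F [ 0.2 -0.5 -0.2]
0.0085 -0.0047 0.1554 -0.0002 0.0007 0.0003 | mm 78 deg 0 to [0.503 0.222 0.05 ]
0.0086 -0.0047 0.1794 -0.0002 0.0007 0.0003 | mm 90 deg 0 to [0.503 0.222 0.038]
```

View pics/s4.png

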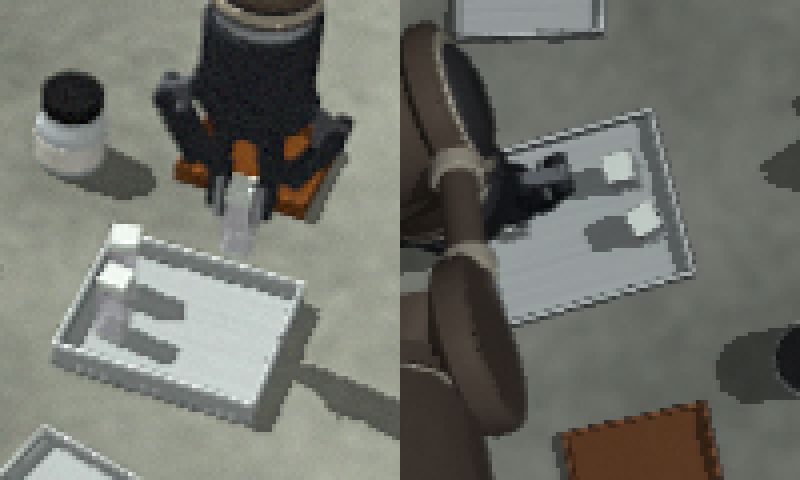

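The cell hangs straight below the fingers, at about (237,230) on the left. The free half of the tray lies below it and the used cells are untouched.

Emit:
{"method": "arm_command", "body": {"motion": "0.008 -0.005 0.08 0 0 0 -1; 0.008 -0.005 0.14 0 0 0 -1; 0.008 -0.005 0.165 0 0 0 -1; 0.008 -0.005 0.17 0 0 0 -1; 0.008 -0.005 0.175 0 0 0 -1"}}

```text
time: 8.85
position: [0.5055, 0.2221, 0.043]
tcp_rot: [-3.108, -0.444, -0.002]
force: [-0.3, -0.2, -0.2]
finger_gap: 0.0192
grip_force: 33.2
```

Emit:
{"method": "arm_command", "body": {"motion": "0 0 0.002 0 0 0 -1; 0 0 0.004 0 0 0 -1"}}

```text
time: 9.1
position: [0.5048, 0.2224, 0.0406]
tcp_rot: [-3.108, -0.445, -0.0]
force: [-0.4, -0.3, -0.1]
finger_gap: 0.0196
grip_force: 33.2
```

Emit:
{"method": "arm_command", "body": {"motion": "0 0 0.004 0 0 0 -1; 0 0 0.004 0 0 0 -1"}}

```text
time: 9.35
position: [0.5045, 0.2224, 0.0382]
tcp_rot: [-3.108, -0.445, 0.001]
force: [0.6, -0.3, 2.0]
finger_gap: 0.0192
grip_force: 33.5
```

Emit:
{"method": "arm_command", "body": {"motion": "0 0 0.002 0 0 0 -1; 0 0 0.003 0 0 0 -1"}}

```text
time: 9.6
position: [0.5048, 0.2225, 0.0381]
tcp_rot: [-3.109, -0.445, 0.001]
force: [-3.1, -0.1, 12.3]
finger_gap: 0.0194
grip_force: 34.9
```

Emit:
{"method": "arm_command", "body": {"motion": "0 0 -0.002 0 0 0 -1; 0 0 -0.002 0 0 0 -0.3; 0 0 -0.002 0 0 0 0; 0 0 -0.002 0 0 0 0"}}

```text
time: 10.1
position: [0.5037, 0.222, 0.0368]
tcp_rot: [-3.109, -0.445, 0.004]
force: [0.7, -0.4, -0.2]
finger_gap: 0.0426
grip_force: 0.0
```

Emit:
{"method": "arm_command", "body": {"motion": "0 0 0 0 0 0 0; 0 0 -0.04 0 0 0 0; 0 0 -0.12 0 0 0 0; 0 0 -0.24 0 0 0 0; 0 0 -0.36 0 0 0 0"}}

```text
time: 10.72
position: [0.5039, 0.2217, 0.2185]
tcp_rot: [-3.109, -0.445, 0.004]
force: [1.4, 0.3, -0.1]
finger_gap: 0.0427
grip_force: 0.0
```

Run:
```python
from h import *
D=np.load("D.npy");TP=pose(*P_["P"])
Rt=lambda tilt: TP[:3,:3]@R.from_euler("y",tilt,degrees=True).as_matrix()@np.diag([1,-1,-1])
q=lambda x,z,t:(ap(TP,[x,.035,z])[0],Rt(t))
for x in(.0175,.047):print(ap(TP,[x,.035,.2]))
cmd(q(.07,.27,0),q(.06,.195,0))
i=get_image("scene")["frame"];cv2.imwrite("pics/s5.png",cv2.resize(i[130:280,170:370],None,fx=4,fy=4,interpolation=3))
```

```text
[[ 0.58127191 -0.14939827  0.2       ]]
[[ 0.6102773  -0.14401893  0.2       ]]
now [0.5039 0.2217 0.2185] t 10.725 gap 0.0427 F [ 1.4  0.3 -0.1]
0.0446 0.7662 -0.1042 -0.0002 0.0004 0.0160 | mm 387 deg 6 to [ 0.633 -0.14   0.27 ]
0.0250 0.7644 0.0459 -0.0002 0.0004 0.0160 | mm 383 deg 6 to [ 0.623 -0.142  0.195]
```

View pics/s5.png

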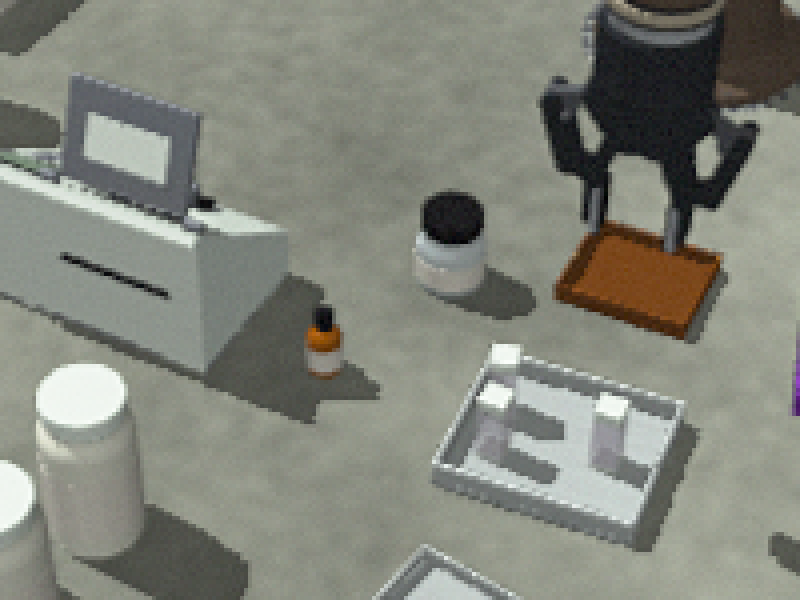

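The sample cell stands upright in the free half at about (610,430), with the lid open and everything else in place. Next I move behind the lid.

Emit:
{"method": "arm_command", "body": {"motion": "0 0 -0.1 0 0 0 -1; 0.045 0.766 -0.13 0 0 0.016 -1; 0.045 0.766 -0.13 0 0 0.016 -1; 0.045 0.766 -0.13 0 0 0.016 -1; 0.045 0.766 -0.13 0 0 0.016 -1"}}

```text
time: 11.4
position: [0.5889, -0.0152, 0.2766]
tcp_rot: [-3.127, -0.288, 0.002]
force: [1.2, 0.4, -0.0]
finger_gap: -0.0
grip_force: 0.0
```

```bash
cat > lid.py <<'E'
from h import *
TP=pose(*P_["P"])
def wp(th,r=72):
    f=np.radians(th-35);t=max(0,35-th);tr=np.radians(t)
    H=np.array([46.6,129]);c=H+r*np.array([-np.cos(f),np.sin(f)])+3.5*np.array([np.sin(f),np.cos(f)])
    x,z=c+11*np.array([np.cos(tr),np.sin(tr)])
    return q(x/1e3,z/1e3,-t)
q=lambda x,z,t:(ap(TP,[x,.035,z])[0],TP[:3,:3]@R.from_euler("y",t,degrees=True).as_matrix()@np.diag([1,-1,-1]))
E
python3 -c "
from lid import *
cmd(q(.066,.28,0),q(.064,.198,0))"
```

```text
now [ 0.5889 -0.0152  0.2766] t 11.4 gap -0.0 F [ 1.2  0.4 -0. ]
0.0328 0.2611 -0.0073 -0.0002 0.0002 0.0001 | mm 132 deg 0 to [ 0.629 -0.141  0.28 ]
0.0290 0.2614 0.1567 -0.0002 0.0002 0.0001 | mm 153 deg 0 to [ 0.627 -0.141  0.198]
```

Emit:
{"method": "arm_command", "body": {"motion": "0.033 0.13 -0.007 0 0 0 -1; 0.033 0.26 -0.007 0 0 0 -1; 0.033 0.26 -0.007 0 0 0 -1; 0.033 0.26 0.06 0 0 0 -1; 0.033 0.26 0.1 0 0 0 -1"}}

```text
time: 12.02
position: [0.6272, -0.1372, 0.2243]
tcp_rot: [-3.126, -0.288, 0.007]
force: [-0.1, 0.4, -0.8]
finger_gap: -0.0002
grip_force: 0.0
```

```bash
python3 -c "
from lid import *
cmd(q(.064,.198,0),*[wp(t) for t in (105,93,81,69)])"
```

```text
now [ 0.6272 -0.1372  0.2243] t 12.025 gap -0.0002 F [-0.1  0.4 -0.8]
-0.0016 0.0074 0.0525 -0.0005 0.0006 0.0001 | mm 27 deg 0 to [ 0.627 -0.141  0.198]
-0.0571 0.0074 0.0530 -0.0005 0.0006 0.0001 | mm 39 deg 0 to [ 0.6   -0.146  0.198]
-0.0847 0.0074 0.0650 -0.0005 0.0006 0.0001 | mm 54 deg 0 to [ 0.586 -0.149  0.192]
-0.1093 0.0075 0.0825 -0.0005 0.0006 0.0001 | mm 69 deg 0 to [ 0.574 -0.151  0.183]
-0.1296 0.0075 0.1047 -0.0005 0.0006 0.0001 | mm 83 deg 0 to [ 0.564 -0.153  0.172]
```

Emit:
{"method": "arm_command", "body": {"motion": "0 0.006 0.052 0 0 0 -1; -0.03 0.006 0.052 0 0 0 -1; -0.057 0.006 0.052 0 0 0 -1; -0.085 0.006 0.064 0 0 0 -1; -0.109 0.006 0.081 0 0 0 -1"}}

```text
time: 12.65
position: [0.5751, -0.1514, 0.1872]
tcp_rot: [3.128, 0.288, 0.002]
force: [0.1, 0.1, 0.8]
finger_gap: 0.0001
grip_force: 0.3
```

```bash
python3 -c "
from lid import *
cmd(*[wp(t) for t in (69,57,46,35,25)])
for c in('top','scene'):print([[round(o['p'],2),np.array(o['at'])*[384,512]] for o in spotter.place_of('lid_press',c)])"
```

```text
now [ 0.5751 -0.1514  0.1872] t 12.65 gap 0.0001 F [0.1 0.1 0.8]
-0.0224 -0.0017 0.0301 0.0000 -0.0002 0.0001 | mm 19 deg 0 to [ 0.564 -0.153  0.172]
-0.0379 -0.0017 0.0560 0.0000 -0.0002 0.0001 | mm 34 deg 0 to [ 0.556 -0.154  0.159]
-0.0470 -0.0017 0.0821 0.0000 -0.0002 0.0001 | mm 47 deg 0 to [ 0.552 -0.155  0.146]
-0.0510 -0.0018 0.1094 0.0000 -0.0002 0.0001 | mm 60 deg 0 to [ 0.55  -0.155  0.132]
-0.0504 -0.0018 0.1307 0.0000 0.0276 0.0001 | mm 70 deg 10 to [ 0.55  -0.155  0.122]
[[0.83, array([156.5952, 316.7232])], [0.24, array([196.992 , 217.3952])]]
[[0.69, array([157.0176, 203.1104])]]
```

Emit:
{"method": "arm_command", "body": {"motion": "-0.022 -0.002 0.03 0 0 0 -1; -0.038 -0.002 0.056 0 0 0 -1; -0.047 -0.002 0.082 0 0 0 -1; -0.051 -0.002 0.109 0 0 0 -1; -0.051 -0.002 0.109 0 0 0 -1"}}

```text
time: 13.38
position: [0.5485, -0.1542, 0.1296]
tcp_rot: [-3.126, -0.288, 0.008]
force: [-0.4, -0.1, 0.5]
finger_gap: -0.0002
grip_force: 0.3
```

```bash
python3 -c "
from lid import *
cmd(*[wp(t) for t in (35,26,17,10,5,2,0,-3)])
i=get_image('scene')['frame'];cv2.imwrite('pics/s6.png',cv2.resize(i[110:230,130:290],None,fx=5,fy=5,interpolation=3))"
```

```text
now [ 0.5485 -0.1542  0.1296] t 13.375 gap -0.0002 F [-0.4 -0.1  0.5]
0.0024 0.0026 -0.0057 -0.0005 0.0008 0.0000 | mm 3 deg 0 to [ 0.55  -0.155  0.132]
0.0029 0.0026 0.0134 -0.0005 0.0258 -0.0000 | mm 7 deg 9 to [ 0.55  -0.155  0.123]
0.0064 0.0027 0.0323 -0.0005 0.0508 -0.0001 | mm 17 deg 18 to [ 0.552 -0.155  0.113]
0.0111 0.0027 0.0464 -0.0005 0.0702 -0.0001 | mm 24 deg 25 to [ 0.554 -0.154  0.106]
0.0155 0.0028 0.0561 -0.0005 0.0841 -0.0001 | mm 29 deg 30 to [ 0.556 -0.154  0.102]
0.0186 0.0028 0.0618 -0.0005 0.0924 -0.0001 | mm 32 deg 33 to [ 0.558 -0.154  0.099]
0.0208 0.0028 0.0654 -0.0005 0.0980 -0.0001 | mm 34 deg 35 to [ 0.559 -0.154  0.097]
0.0243 0.0028 0.0707 -0.0005 0.1063 -0.0001 | mm 37 deg 38 to [ 0.561 -0.153  0.094]
```

View pics/s6.png

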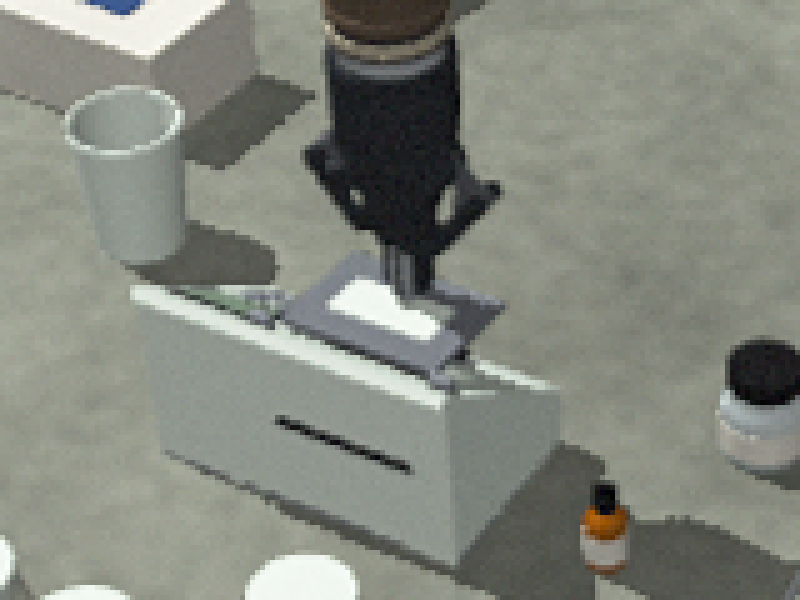

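The fingers hold the lid about level at (420,310) in the crop. I'll keep pressing it down with the tilt following.

Emit:
{"method": "arm_command", "body": {"motion": "0.003 0.002 0.013 0 0.0258 0 -1; 0.006 0.002 0.032 0 0.05 0 -1; 0.011 0.002 0.046 0 0.07 0 -1; 0.016 0.002 0.056 0 0.084 0 -1; 0.019 0.002 0.062 0 0.0924 0 -1"}}

```text
time: 14.05
position: [0.5593, -0.1538, 0.101]
tcp_rot: [-2.947, -0.27, -0.882]
force: [-3.2, 2.0, 3.2]
finger_gap: 0.0003
grip_force: 2.0
```

```bash
python3 -c "
from lid import *
D=np.load('D.npy');s=readout.get_obs();print('deck tcp',(s['position']-D[:3,3])@D[:3,:3])
cmd(*[wp(t) for t in (2,0,-3)],deckpose(D,(-16,0,5.5)))"
```

```text
deck tcp [-0.01330459 -0.00036206  0.01052717]
now [ 0.5593 -0.1538  0.101 ] t 14.05 gap 0.0003 F [-3.2  2.   3.2]
-0.0051 -0.0007 0.0021 -0.0002 -0.0009 -0.0001 | mm 3 deg 0 to [ 0.558 -0.154  0.099]
-0.0053 -0.0007 0.0064 -0.0002 0.0047 -0.0001 | mm 4 deg 2 to [ 0.559 -0.154  0.097]
-0.0053 -0.0007 0.0128 -0.0002 0.0130 -0.0001 | mm 7 deg 5 to [ 0.561 -0.153  0.094]
-0.0051 -0.0007 0.0102 -0.0002 0.0047 -0.0001 | mm 6 deg 2 to [ 0.56  -0.153  0.095]
```

Emit:
{"method": "arm_command", "body": {"motion": "0 0 0.004 0 0.0047 0 -1; 0 0 0.007 0 0.0047 0 -1; 0 0 0.01 0 0.0047 0 -1; 0 0 0.012 0 0.0047 0 -1"}}

```text
time: 14.55
position: [0.5621, -0.1534, 0.0959]
tcp_rot: [-2.933, -0.272, -0.92]
force: [-16.6, -1.2, 13.0]
finger_gap: 0.0002
grip_force: 10.0
```

```bash
python3 -c "
from lid import *
D=np.load('D.npy');s=readout.get_obs();print('deck tcp',(s['position']-D[:3,3])@D[:3,:3],'F',s['force']@D[:3,:3])"
```

```text
deck tcp [-0.01385283 -0.00048134  0.00469521] F [-6.08534557  1.8923958  20.16327092]
```

Emit:
{"method": "arm_command", "body": {"motion": "0 0 0.003 0 0 0 -1; 0 0 0.004 0 0 0 -1; 0 0 0.004 0 0 0 -1"}}

```text
time: 14.92
position: [0.5629, -0.1533, 0.0949]
tcp_rot: [-2.933, -0.273, -0.921]
force: [-21.6, -1.7, 19.7]
finger_gap: 0.0001
grip_force: 14.3
```

```bash
python3 -c "
from lid import *
D=np.load('D.npy');s=readout.get_obs();print('deck tcp',(s['position']-D[:3,3])@D[:3,:3],'F',s['force']@D[:3,:3])"
```

```text
deck tcp [-0.01382496 -0.00049218  0.00346321] F [-6.3517272   2.26978348 28.54576884]
```

Emit:
{"method": "arm_command", "body": {"motion": "0 0 -0.02 0 0 0 -1; 0 0 -0.06 0 0 0 -1; 0 0 -0.16 0 0 0 -1; -0.12 0 -0.28 0 0 0 -1; -0.24 0.05 -0.36 0 0 0 -1"}}

```text
time: 15.55
position: [0.4016, -0.2, 0.1741]
tcp_rot: [-2.934, -0.277, -0.924]
force: [-0.3, -1.3, -0.7]
finger_gap: -0.0001
grip_force: 0.0
```

Emit:
{"method": "arm_command", "body": {"motion": "-0.05 0.15 0 0 0 0 -1; -0.1 0.3 0 0 0 0 -1; -0.1 0.3 0 0 0 0 -1; -0.1 0.3 0 0 0 0 -1; -0.1 0.3 0 0 0 0 -1"}}

```text
time: 16.18
position: [0.389, -0.3537, 0.1432]
tcp_rot: [-2.931, -0.27, -0.92]
force: [0.4, -0.5, 0.2]
finger_gap: -0.0002
grip_force: 0.0
```

```bash
python3 -c "
from h import *
cmd()
for c,o in(('top','tf.png'),('scene','sf.png')):
  a=cv2.imread(o);b=get_image(c)['frame'];d=cv2.absdiff(a,b).max(2)
  D=np.load('D.npy');g=np.array([[x,y,z] for x in(-.08,.05) for y in(-.06,.06) for z in(0,.09)]);p=proj(c[0],ap(D,g));l=p.min(0).astype(int);h=p.max(0).astype(int)
  r=d[l[1]:h[1],l[0]:h[0]];print(c,l,h,'changed',(r>40).mean(),r.mean())
  print({t:[[round(o['p'],2),np.round(np.array(o['at'])*[384,512],1).tolist()] for o in spotter.place_of(t,c)] for t in('lid_press','catch_tip','cell')})
print(proj('t',ap(T,[[0,.035,.004]]))[0][::-1],proj('s',ap(T,[[0,.035,.004]]))[0][::-1])
"
```

```text
now [ 0.389  -0.3537  0.1432] t 16.175 gap -0.0002 F [ 0.4 -0.5  0.2]
top [292 147] [348 212] changed 0.0 1.7354395604395605
{'lid_press': [[0.6, [175.1, 316.2]]], 'catch_tip': [[0.61, [184.5, 316.5]]], 'cell': [[0.54, [197.2, 186.6]], [0.18, [182.6, 209.3]]]}
scene [181 145] [242 187] changed 0.05230288836846214 6.709211553473849
{'lid_press': [[0.73, [175.8, 213.9]]], 'catch_tip': [[0.36, [177.6, 211.4]]], 'cell': [[0.52, [240.7, 323.1]]]}
[197.8066102  188.32479823] [244.93483546 320.6028432 ]
```

The top view over the lid and button matches the initial picture, with 0% of pixels changed, so the lid is shut and latched. The cell is detected where I placed it.

```bash
python3 -c "
from h import *
print(robot.job_done())"
```

```text
the job is handed in; nothing more can be done
None
```

I handed the job in at about 16 s of the 67 s allowed. The lid was popped by its button, the sample cell stands upright in the tray's free half, the lid is shut and latched, and nothing else was seen to move. The judge's verdict was not returned.

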